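Show a carved rosette plaque to the inspection camera

TASK

Get the carved stone rosette photographed: first take the dark slate slab out of its rack and lean it as a backdrop against the front (camera side) of the low stone rest block, standing on its short edge, centred on the block and square to it, tilted back about 20 degrees, and let it go. Then lift the plaque with the round rosette (not the diamond) out of the stone block and hold it in the air 20 cm in front of the camera lens, upright, its carving centred on the lens axis and its face square to the lens, which looks somewhat downwards. Finish while still holding it there in the gripper; leave the diamond plaque, the mallet and the chisel where they are.

Things in the scene. Friction and masses are not known exactly. Their poses are not given: they have to be found in the camera images.
- slab: Plain dark slate slab, 110 mm wide (y), 12 mm thick (x), 140 mm tall (z), 0.4 to 0.6 kg, the same front and back. Origin: centre of its underside as it stands in the rack; z up, x across its thickness. It stands upright on its short (110 mm) edge, 10 mm above the bench and 30 mm deep in a slot; grip its top edge across the thickness.
- rack: Fixed wooden rack, 100 x 140 mm, 40 mm high, origin at the centre of its underside on the bench. The slab stands in its middle slot: 15 mm wide in x, along y, open at both ends, floor 10 mm above the bench. A second slot is empty.
- rest: Fixed low sandstone block, 120 mm wide (y), 60 mm deep, 70 mm high. Origin on the bench at the middle of the foot of its front face (looks to the camera; the slab leans on it). x points into the block, away from the camera; y along the front face; z up. The slab's foot belongs at negative x, its back against the block's top front edge; 25 mm between face and slab foot give 20 degrees.
- camera_lens (a point): Front centre of the lens of the grey camera on a fixed column at the robot's right, about 205 mm above the bench. x: viewing direction (roughly to the robot's left and 14 to 25 degrees downwards, different each time), y level, z the image's up. The head stays as set. The rest block's front is about 350 mm from the lens, beyond the place of presentation.
- camera: Fixed camera stand: base 110 x 120 mm, column with a fork 245 mm high, camera head 70 mm wide and 60 mm high. Origin on the bench below the pivot of the head, 45 mm behind the lens; x the level viewing direction, z up.
- rosette: Pale stone plaque, round rosette (54 mm across, eight beads round a boss) on its +x face. Body 70 mm wide (y), 16 thick (x), 85 tall; on top a plain tenon to grip by, 30 wide, 16 thick, from 85 to 125 mm above the underside. Carving up to 12 mm proud, 28 to 82 mm above the underside. 0.2 to 0.3 kg. Origin: centre of its underside; z up, x out of the carved face.
- rosette_face (a point): Centre of the rosette on the plaque's front face: 8 mm in x and 55 mm in z from the plaque's origin; same axes as the plaque.
- diamond: Bystander: a plaque of the same size with tenon, but with a square diamond carved on its +x face. Which of the two pockets it stands in changes. Origin: centre of its underside.
- work: Fixed stone block with egg mouldings on its +x face, 90 x 250 mm, 50 mm high, origin at the centre of its underside. Two pockets at y = +58 and -58 mm, each 19 mm (x) by 74 mm (y), 25 mm deep: the two plaques stand upright in them, carved faces towards +x of this block.
- mallet: Bystander: round steel mason's mallet, 82 mm across, 160 mm tall, standing on its head with the wooden handle up. Origin: centre of its underside.
- chisel: Bystander: steel chisel lying on the bench, 195 mm long along x, 14 to 18 mm thick. Origin: near its middle, at its underside.

How it is judged:
By the outcome, as a careful person would: the job done as asked, in the order asked, and still so for the second after the job is handed in, while the arm keeps its last pose, push and grip.
It also fails if it takes over 67 s, if anything falls off the work surface, if the arm or the gripper's body presses on something with over 40 N, if the wrist force passes 120 N, or if a joint passes its speed limit or range.

ROBOT

A 6-joint arm with a two-finger parallel gripper is mounted at the origin on the work surface. World frame = base frame: x ahead of the robot, y to its left, z up, the work surface at z = 0. Lengths are in m, angles in rad, forces in N, time in s.
With the tool pointing down it reaches from about 0.35 to 0.975 m from the base axis. Payload 4.9 kg.
Tool frame: the origin (TCP) lies midway between the tips of the shut fingers; the grasp point (between the pads) lies 19 mm behind it; z points along the fingers, y is the line along which they close (so a half turn about z gives the same grasp; the last joint's range is limited). The gripper opens to 85 mm and grips with 20 to 120 N. Pads are 22 mm wide; open, the fingers measure 114 mm over their backs; the gripper's body (76 mm by 85 mm) begins 54 mm behind the grasp point. The pads swing forward as they close: fully open they stand 13 mm farther back than shut.
Start: joints at [-1.247, 0.053, 1.613, -0, 1.476, -0.119], TCP at [0.268, -0.565, 0.208] pointing down, gripper open.
Joint ranges: [-3.01, 3.01], [-1.01, 2.22], [0.06, 2.58], [-1.02, 4.17], [0.09, 2.62], [-3.14, 3.14]. Speed limits (rad/s): [2.57, 2.57, 3.14, 3.14, 3.14, 3.14].

INTERFACE

Orientations are given as a unit quaternion [w, x, y, z].
In Python, from plant import state, grab_frame, camera_info, job_done, spot_in, masks_of, pinpoint gives the robot as it stands.
- The arm moves only by the shell command python3 -m handwheel 'ROWS' [OPENING]. ROWS is JSON, a list that holds one entry, the list of rows, each a list of 6 numbers: the shift along the world's x, y, z in m, then the turn, a rotation vector about the world's x, y, z in degrees. In form: [[[tx, ty, tz, ax, ay, az], ...]]. A call has 1 to 20 rows; each row shifts and turns the commanded pose from where the row before left it; what a row does not reach is not made up. A row lasts 1/12 s, in which the tool goes at most 41.7 mm and 7.16 degrees, less where a joint would pass 70% of its speed; a pose out of reach is approached as far as the arm can. A call is refused whole if a number of a shift passes 0.0417 or a number of a turn 7.16, either way. A call with a gripper value outside its range is refused whole. OPENING is the opening, from 0 (shut) to 1 (fully open), set as the call begins (- or left out, the last holds). The fingers move at their own pace and stop on an object; the grip force is fixed at half the most. Time passes only in rows, so rows that do not move let the fingers close. It gives the time, the measured TCP pose, the force, the opening and the grip force at its end, in the units of the state.
- state(): the state, without advancing time (a new reading comes with each control period).
- grab_frame(name): name is "scene" or "top" or "wrist"; returns (picture, depth): 480x640x3 uint8, blue, green, red; 480x640 float32, m along the optical axis (not along the pixel's ray), 0 where there is no reading.
- camera_info(name): a dict with "fx", "fy", "cx", "cy" (pixels), "T" (4x4, takes a point from camera to world coordinates). Camera axes: x right, y up, looking along -z (the intrinsics and any distortion apply to the point x, -y, -z); pixel columns grow to the right and rows downward; lengths in m; the calibration is good to about 2 mm. A picture is of the moment at which its call begins: read the wrist's pose just before it. camera_info takes no time and is no camera call; for the wrist camera it gives the pose at the moment of the call.
- job_done(): hands the job in; it is judged then, once.
Trained networks look in the newest picture that a camera, given by its name, has taken for a name from the list of things; names that differ only in an ending like _2 or _b are one class to them, and where a whole thing is asked for, a point or a joint stands for the part that bears it (a point fixed in the world has none). Each returns a list of dicts, best first, with "conf" (0 to 1); they miss things now and then, are a little off and sometimes report something else, mostly with a low value. They report only what shows in the picture. A call takes as long as a camera call.
- spot_in(camera, thing): "box" ([left, top, width, height] in pixels, round what is visible of it).
- masks_of(camera, thing): "region" (480x640 bool, what is visible of it) and "box" ([left, top, width, height] in pixels, round what is visible of it).
- pinpoint(camera, thing): "position" ([column, row] in pixels: a listed point, or the origin of a listed thing).
The state is a dict: "time": time; "joint_pos": joint angles; "joint_vel": joint speeds; "joint_efforts": joint torques, N m; "tool_pos": TCP position; "tool_rot": TCP orientation; "contact_force": force on the tool from outside, world axes, zero at the start; "ft_torque": the same for the moment, N m; "gripper_width": opening from 0.0 (shut) to 1.0 (fully open); "grasp_force": force on a finger pad.
Only numpy, scipy, OpenCV 4.12 (cv2) and the standard library are available. Lean on these libraries where they do the work, as an engineer would, in place of code of your own. Each camera call takes 0.05 s, during which the arm holds its last target. There are 200 camera calls.

## Working session

There is one attempt and no reset: what is moved stays moved. The work goes in short steps, Python scripts to look and compute and a shell command to move; the robot and the scene stay as the last step left them, time stands still between calls to the robot, and variables do not carry over. Pictures are saved under pics/ and viewed, at most 10 in all, crops included, and the job is handed in when it is done.

```bash
mkdir -p pics; ls; cat > h.py <<'E'
import numpy as np,cv2
from plant import *
def grab(n,save=None):
    ci=camera_info(n); im,d=grab_frame(n)
    if save: cv2.imwrite('pics/'+save,im)
    return ci,im,d
def w(ci,uv,depth):
    u,v=np.asarray(uv,float).T; d=np.asarray(depth,float)
    p=np.stack([(u-ci['cx'])/ci['fx']*d,-(v-ci['cy'])/ci['fy']*d,-d],-1)
    T=np.array(ci['T']); return p@T[:3,:3].T+T[:3,3]
def cloud(ci,d,m):
    r,c=np.nonzero(m&(d>0)); return w(ci,np.stack([c,r],-1),d[r,c])
E
python3 - <<'E'
from h import *
print({k:v for k,v in camera_info('top').items()}, camera_info('scene')['T'])
ims=[]
for n in ['top','scene']:
    ci,im,d=grab(n); ims.append(im)
    cv2.imwrite(f'pics/{n}0.png',im); np.save(f'{n}d.npy',d)
    for t in ['slab','rack','rest','camera_lens','camera','rosette','rosette_face','diamond','work','mallet','chisel']:
        p=pinpoint(n,t); m=masks_of(n,t)
        s=[n,t]
        if p: u=p[0]['position'];s+=[round(p[0]['conf'],2),np.round(u),]
        if m:
            c=cloud(ci,d,m[0]['region']); s+=[m[0]['box'],round(m[0]['conf'],2),'z98',np.percentile(c,98,axis=0).round(3),'p2',np.percentile(c,2,axis=0).round(3)]
            np.save(f'{n}_{t}.npy',c)
        print(*s)
E
```

```text
pics
{'fx': 437.47178076149567, 'fy': 437.47178076149567, 'cx': 310.55696453356694, 'cy': 242.1971149615858, 'T': array([[ 0.01644569,  0.9976168 , -0.06700943,  0.45995325],
       [-0.99978544,  0.01725158,  0.01146562, -0.01226856],
       [ 0.01259431,  0.06680649,  0.99768646,  1.21471775],
       [ 0.        ,  0.        ,  0.        ,  1.        ]])} [[-0.2616529  -0.77199132  0.57928159  1.33171073]
 [ 0.96511682 -0.21508496  0.14929162  0.19153376]
 [ 0.00934292  0.59813699  0.80133941  1.26781026]
 [ 0.          0.          0.          1.        ]]
top slab 0.91 [142. 244.] [111.5, 219.0, 36.8, 44.6] 0.9 z98 [0.572 0.456 0.153] p2 [0.478 0.404 0.041]
top rack 0.75 [143. 244.] [111.2, 214.6, 57.2, 63.5] 0.86 z98 [0.595 0.493 0.045] p2 [0.443 0.36  0.003]
top rest 0.76 [344. 235.]
top camera_lens 0.69 [494. 208.] [497.8, 191.4, 39.0, 32.4] 0.57 z98 [ 0.648 -0.452  0.258] p2 [ 0.581 -0.52   0.204]
top camera 0.58 [481. 219.] [470.5, 183.8, 81.1, 55.9] 0.83 z98 [ 0.672 -0.455  0.256] p2 [ 0.564 -0.574  0.009]
top rosette 0.54 [217. 255.] [197.7, 245.8, 30.2, 16.4] 0.81 z98 [0.5
[... 1108 characters left out ...]
  0.255] p2 [ 0.566 -0.575  0.004]
scene rosette 0.82 [422. 282.] [407.6, 250.9, 27.1, 35.7] 0.76 z98 [0.527 0.263 0.152] p2 [0.491 0.197 0.048]
scene rosette_face 0.62 [425. 271.] [412.7, 249.6, 21.5, 34.3] 0.86 z98 [0.527 0.261 0.152] p2 [0.402 0.197 0.002]
scene diamond 0.98 [384. 258.] [375.5, 228.4, 22.9, 35.1] 0.88 z98 [0.475 0.158 0.152] p2 [0.434 0.095 0.053]
scene work 0.95 [402. 272.] [359.7, 232.0, 91.7, 80.1] 0.91 z98 [0.573 0.298 0.056] p2 [0.425 0.055 0.003]
scene mallet 0.68 [369. 353.] [352.3, 323.3, 32.8, 43.9] 0.62 z98 [0.772 0.179 0.159] p2 [0.715 0.107 0.006]
scene chisel 0.63 [275. 215.] [243.2, 208.0, 69.4, 13.5] 0.51 z98 [ 0.387 -0.136  0.02 ] p2 [ 0.349 -0.321  0.002]
```

```bash
python3 - <<'E'
from h import *
a=cv2.imread('pics/top0.png');b=cv2.imread('pics/scene0.png')
ca=a[130:330,90:560]; cb=b[180:380,90:560]
cv2.imwrite('pics/c1.png',cv2.resize(np.vstack([ca,cb]),None,fx=1.4,fy=1.4,interpolation=cv2.INTER_CUBIC))
def rect(P,name):
    P=P[:,:2].astype(np.float32); (c,s,an)=cv2.minAreaRect(P); print(name,np.round(c,4),np.round(s,4),round(an,1),len(P))
for n in ['top','scene']:
    d=np.load(n+'d.npy');ci=camera_info(n)
    full=cloud(ci,d,np.ones_like(d,bool))
    def box(lo,hi,nm):
        P=full[np.all((full>lo)&(full<hi),1)]
        if len(P)>5: rect(P,n+' '+nm); print('   z',np.percentile(P[:,2],[5,50,95]).round(4),'med',np.median(P,0).round(4))
    box([.45,.37,.14],[.61,.50,.17],'slabtop')
    box([.43,.34,.034],[.62,.52,.044],'racktop')
    box([.48,-.13,.062],[.68,.02,.08],'resttop')
    box([.47,.18,.145],[.54,.28,.165],'rostenon')
    box([.42,.08,.145],[.49,.17,.165],'diatenon')
    box([.38,.04,.046],[.6,.31,.056],'worktop')
    box([.55,-.54,.19],[.69,-.4,.3],'camhead')
    box([.55,-.54,.235],[.69,-.4,.3],'camheadtop')
E
```

```text
top slabtop [0.5261 0.434 ] [0.1101 0.0136] 29.6 286
   z [0.1423 0.1498 0.1532] med [0.5246 0.4319 0.1498]
top racktop [0.5196 0.4312] [0.1415 0.103 ] 29.6 908
   z [0.036  0.0401 0.0434] med [0.5119 0.4184 0.0401]
top resttop [ 0.5716 -0.0772] [0.1198 0.0599] 1.9 1042
   z [0.0666 0.0702 0.0739] med [ 0.572  -0.0766  0.0702]
top rostenon [0.501  0.2295] [0.0308 0.0154] 64.7 84
   z [0.1473 0.1502 0.1536] med [0.5008 0.2288 0.1502]
top diatenon [0.4485 0.1256] [0.0295 0.016 ] 62.8 83
   z [0.1471 0.1505 0.1535] med [0.4491 0.1257 0.1505]
top worktop [0.4786 0.1761] [0.2507 0.0993] 63.2 2837
   z [0.0473 0.0505 0.0541] med [0.478  0.1746 0.0505]
top camhead [ 0.6191 -0.4944] [0.0983 0.0907] 0.1 1413
   z [0.2127 0.2445 0.256 ] med [ 0.6136 -0.4937  0.2445]
top camheadtop [ 0.6191 -0.5004] [0.0983 0.0787] 0.1 1036
   z [0.2387 0.2471 0.2565] med [ 0.616  -0.4983  0.2471]
scene slabtop [0.5302 0.4345] [0.1113 0.0155] 28.0 276
   z [0.1408 0.1494 0.154 ] med [0.5346 0.4352 0.1494]
scene racktop [0.5234 0.4301] [0.1438 0.1026] 29.3 771
   z [0.0353 0.0401 0.0434] med [0.5475 0.4178 0.0401]
scene resttop [ 0.5765 -0.0769] [0.1257 0.0613] 2.0 885
   z [0.0653 0.0702 0.0745] med [ 0.58   -0.0762  0.0702]
scene rostenon [0.5047 0.2298] [0.03   0.0187] 59.8 75
   z [0.1456 0.1497 0.1541] med [0.5062 0.2298 0.1497]
scene diatenon [0.4538 0.1253] [0.0323 0.0168] 56.4 66
   z [0.1465 0.1506 0.1544] med [0.454  0.1265 0.1506]
scene worktop [0.4829 0.1756] [0.2516 0.1032] 63.8 1865
   z [0.0469 0.0506 0.0547] med [0.4994 0.1805 0.0506]
scene camhead [ 0.6225 -0.4946] [0.0906 0.1021] 90.0 1274
   z [0.2019 0.2409 0.2556] med [ 0.6348 -0.4947  0.2409]
scene camheadtop [ 0.6223 -0.4993] [0.0813 0.1017] 90.0 753
   z [0.2372 0.2467 0.257 ] med [ 0.626  -0.4985  0.2467]
```

View pics/c1.png

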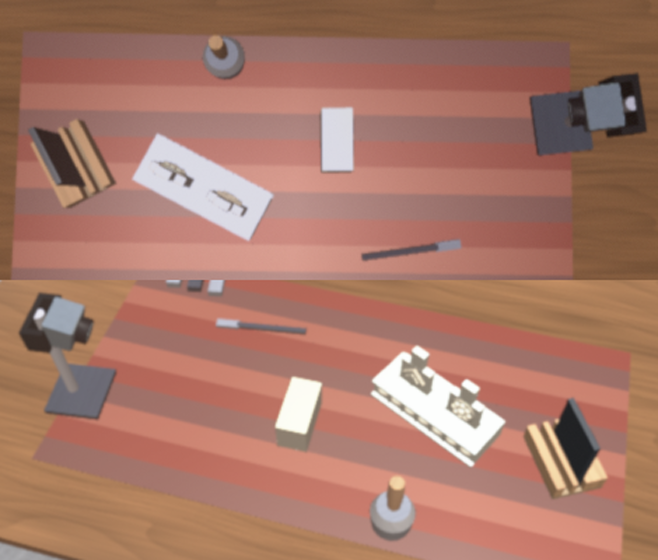

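The picture shows the slab in the rack at the left (top view), the rosette in the pocket nearer the rack (scene ≈ 422,272), the diamond at about 384,258, the rest in the middle and the camera at the right. The sizes agree with those given.

```bash
cat >> h.py <<'E'
from scipy.spatial.transform import Rotation as R
def tool():
    s=state(); q=s['tool_rot']; r=R.from_quat([q[1],q[2],q[3],q[0]]); return np.array(s['tool_pos']),r,s
def report():
    p,r,s=tool(); M=r.as_matrix(); print('t',round(s['time'],2),'p',p.round(4),'y',M[:,1].round(3),'yaw_y',round(np.degrees(np.arctan2(M[1,1],M[0,1])),1),'z',M[:,2].round(3),'F',np.round(s['contact_force'],1),'g',round(s['gripper_width'],3),round(s['grasp_force'],1),'j',np.round(s['joint_pos'],2))
E
python3 - <<'E'
from h import *
report(); ci=camera_info('wrist'); p,r,s=tool(); M=r.as_matrix()
T=np.array(ci['T']); print(np.round(M.T@T[:3,:3],3),M.T@(T[:3,3]-p),ci['fx'])
for n in ['top','scene']:
    d=np.load(n+'d.npy');c=camera_info(n); P=cloud(c,d,np.ones_like(d,bool))
    P=P[np.all((P>[.55,-.6,.1])&(P<[.7,-.4,.3]),1)]
    # ransac planes
    rng=np.random.default_rng(0); Q=P.copy()
    for k in range(4):
        best=None
        for _ in range(600):
            a=Q[rng.choice(len(Q),3,False)]; nn=np.cross(a[1]-a[0],a[2]-a[0]); l=np.linalg.norm(nn)
            if l<1e-5: continue
            nn/=l; m=abs((Q-a[0])@nn)<.003
            if best is None or m.sum()>best.sum(): best=m
        c0=Q[best].mean(0); nn=np.linalg.svd(Q[best]-c0,full_matrices=False)[2][2]; nn*=np.sign(nn[2])
        print(n,best.sum(),c0.round(4),nn.round(3),'min',Q[best].min(0).round(3),'max',Q[best].max(0).round(3)); Q=Q[~best]
E
```

```text
t 2.3 p [ 0.2678 -0.5647  0.208 ] y [ 0.429 -0.904 -0.   ] yaw_y -64.6 z [ 0.  0. -1.] F [0.4 0.1 0.2] g 1.003 0.0 j [-1.25  0.05  1.61  0.    1.48 -0.12]
[[ 0.001  0.957  0.29 ]
 [ 1.    -0.001 -0.001]
 [-0.     0.29  -0.957]] [ 7.42644517e-02  1.26071664e-04 -1.66380879e-01] 386.509150842972
top 684 [ 0.6127 -0.4904  0.247 ] [-0.012  0.388  0.922] min [ 0.578 -0.52   0.226] max [ 0.652 -0.449  0.259]
top 503 [ 0.6206 -0.5317  0.2451] [ 0.009 -0.     1.   ] min [ 0.57  -0.563  0.242] max [ 0.671 -0.466  0.249]
top 193 [ 0.6208 -0.546   0.2255] [-0.13   0.991  0.009] min [ 0.574 -0.555  0.203] max [ 0.667 -0.539  0.25 ]
top 138 [ 0.6123 -0.4784  0.2384] [-0.228  0.466  0.855] min [ 0.578 -0.523  0.219] max [ 0.645 -0.45   0.26 ]
scene 444 [ 0.6253 -0.5193  0.2455] [ 0.008 -0.018  1.   ] min [ 0.573 -0.564  0.242] max [ 0.674 -0.462  0.249]
scene 330 [ 0.6187 -0.489   0.2463] [-0.023  0.399  0.917] min [ 0.579 -0.519  0.227] max [ 0.657 -0.45   0.26 ]
scene 257 [ 0.6542 -0.5037  0.2192] [0.912 0.409 0.002] min [ 0.627 -0.55   0.188] max [ 0.675 -0.449  0.259]
scene 181 [ 0.6586 -0.5006  0.22  ] [-0.92  -0.393  0.004] min [ 0.637 -0.546  0.193] max [ 0.677 -0.454  0.253]
```

```bash
python3 -m handwheel '[[[0.022,0.019,0.0115,0,0,7.16],[0.022,0.019,0.0115,0,0,7.16],[0.022,0.019,0.0115,0,0,7.16],[0.022,0.019,0.0115,0,0,7.16],[0.022,0.019,0.0115,0,0,7.16],[0.022,0.019,0.0115,0,0,7.16],[0.022,0.019,0.0115,0,0,7.16],[0.022,0.019,0.0115,0,0,7.16],[0.022,0.019,0.0115,0,0,7.16],[0.022,0.019,0.0115,-7,0,0],[0.022,0.019,0.0115,-7,0,0],[0.022,0.019,0.0115,-7,0,0],[0.022,0.019,0.0115,-7,0,0],[0.022,0.019,0.0115,-7,0,0],[0.022,0.019,0.0115,-7,0,0],[0,0,0,0,0,0],[0,0,0,0,0,0],[0,0,0,0,0,0]]]' 1
python3 - <<'E'
from h import *
report()
ci,im,d=grab('wrist','w1.png'); np.save('w1d.npy',d); 
import pickle; pickle.dump(ci,open('w1ci.pkl','wb'))
for t in ['camera_lens','camera']:
    print(pinpoint('wrist',t)[:2],spot_in('wrist',t)[:1])
E
```

```text
time: 3.8
tool_pos: [0.5978, -0.2795, 0.3803]
tool_rot: [0.253, 0.661, 0.659, -0.253]
contact_force: [-0.1, -0.8, 0.2]
gripper_width: 1.001
grasp_force: 0.0
t 3.8 p [ 0.5978 -0.2795  0.3803] y [ 1.    -0.002  0.002] yaw_y -0.1 z [-0.    -0.669 -0.744] F [-0.1 -0.8  0.2] g 1.001 0.0 j [-0.25 -0.04  1.55 -0.71  1.45 -0.23]
[{'position': [331.5, 201.5], 'conf': 0.66}] [{'box': [307.5, 191.5, 67.7, 83.1], 'conf': 0.66}]
[{'position': [335.3, 106.1], 'conf': 0.73}] [{'box': [293.9, 89.2, 90.9, 190.5], 'conf': 0.85}]
```

View pics/w1.png

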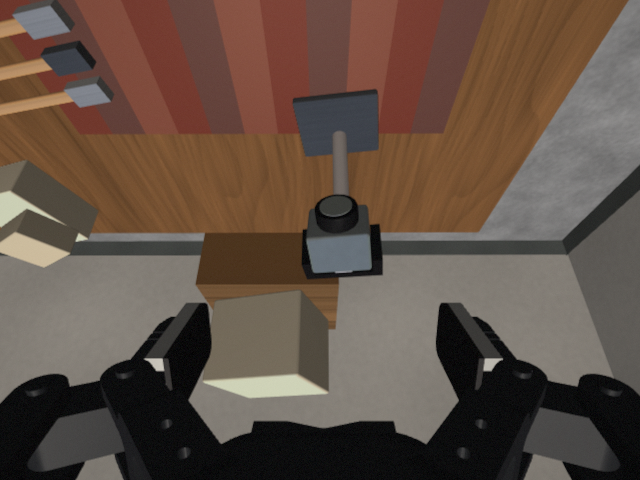

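The lens faces us at about (336,206), upside down in this view. The grey head's top is at about (340,245), and the base plate is at (338,122).

```bash
python3 - <<'E'
from h import *
import pickle
ci=pickle.load(open('w1ci.pkl','rb')); d=np.load('w1d.npy'); im=cv2.imread('pics/w1.png')
def plane(P,it=800,t=.0015):
    rng=np.random.default_rng(0);best=None
    for _ in range(it):
        a=P[rng.choice(len(P),3,False)]; n=np.cross(a[1]-a[0],a[2]-a[0]); l=np.linalg.norm(n)
        if l<1e-7: continue
        m=abs((P-a[0])@(n/l))<t
        if best is None or m.sum()>best.sum(): best=m
    c=P[best].mean(0); n=np.linalg.svd(P[best]-c,full_matrices=False)[2][2]; return best,c,n*np.sign(n[2] if abs(n[2])>.6 else n[1])
r,c=np.mgrid[0:480,0:640]
m=(r>220)&(r<275)&(c>300)&(c<378)&(d>0)&(d<.6)
P=cloud(ci,d,m); b,c0,n=plane(P,t=.002); print('top',b.sum(),len(P),c0.round(4),n.round(4))
(cc,s,an)=cv2.minAreaRect(P[b][:,:2].astype(np.float32)); print('rect',cc,s,an)
# yaw from row-wise midpoints of top face (grey-blue color)
top=m.copy(); top[:]=False; rr,cc2=np.nonzero(m); top[rr[b],cc2[b]]=True
# lens disc by color
print(im[206,336],im[195,336],im[245,340],d[206,336],d[245,340])
g=im.astype(int).sum(2)
lm=(r>190)&(r<224)&(c>314)&(c<360)&(d<.55)&(d>0)
ref=im[206,336].astype(int); disc=lm&(abs(im.astype(int)-ref).sum(2)<40)
k,lab,st,cen=cv2.connectedComponentsWithStats(disc.astype(np.uint8)); L=lab[206,336]; print('disc',st[L],cen[L])
D=cloud(ci,d,lab==L); b2,c2,n2=plane(D,t=.002); print('lensplane',len(D),b2.sum(),c2.round(4),n2.round(4),np.median(D,0).round(4))
# ring: all barrel
B=cloud(ci,d,lm); print('barrel',len(B),B.min(0).round(3),B.max(0).round(3))
# base plate rect z~<.02
bm=(r>85)&(r<160)&(c>285)&(c<385)&(abs(im.astype(int)-im[115,320]).sum(2)<50)
Q=cloud(ci,d,bm); print('base z',np.median(Q,0).round(4)); print(cv2.minAreaRect(Q[abs(Q[:,2]-np.median(Q[:,2]))<.006][:,:2].astype(np.float32)))
# top-face edges
E=P[b]; u=np.array([n[1]*0+1,0,0]);
ys=np.linspace(*np.percentile(E[:,1],[8,92]),12)
mid=np.array([[y,*(np.percentile(E[abs(E[:,1]-y)<.003][:,0],[2,98]))] for y in ys]); 
print('edge slopes dx/dy',np.polyfit(mid[:,0],mid[:,1],1)[0],np.polyfit(mid[:,0],mid[:,2],1)[0], 'mid x', mid[:,1:].mean())
cv2.imwrite('pics/w1c.png',cv2.resize(im[180:290,290:395],None,fx=5,fy=5))
E
```

```text
top 2167 3971 [ 0.6174 -0.491   0.249 ] [-0.0376  0.3209  0.9464]
rect (0.6172316074371338, -0.4932827353477478) (0.06895557790994644, 0.05258651450276375) 7.317431926727295
[55 58 58] [29 30 28] [122 114 105] 0.41923892 0.4211334
disc [320 196  32  20 480] [335.28541667 205.23541667]
lensplane 480 480 [ 0.6118 -0.4573  0.2074] [-0.1269  0.9392 -0.319 ] [ 0.6117 -0.4572  0.2078]
barrel 1233 [ 0.589 -0.541  0.125] [ 0.641 -0.449  0.232]
base z [ 0.6203 -0.5164  0.0151]
((0.6209452152252197, -0.5271189212799072), (0.1195056214928627, 0.10986418277025223), 7.68397331237793)
edge slopes dx/dy -0.055088651624255004 -0.11135832729067602 mid x 0.6174419114598294
```

View pics/w1c.png

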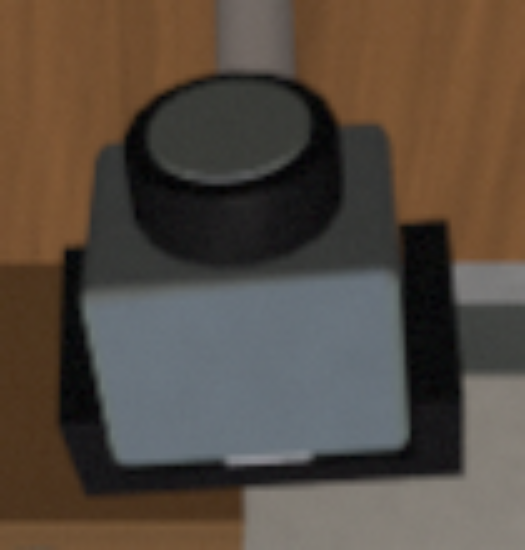

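The lens is at about (0.612,-0.457,0.207). The base plate, the lens disc and the head top agree: yaw about 97.5°, pitch about 18.8° down. Next is the slab.

```bash
python3 -m handwheel '[[[-0.0039,0.0397,-0.0072,7,0,0],[-0.0039,0.0397,-0.0072,7,0,0],[-0.0039,0.0397,-0.0072,7,0,0],[-0.0039,0.0397,-0.0072,7,0,0],[-0.0039,0.0397,-0.0072,7,0,0],[-0.0039,0.0397,-0.0072,7,0,0],[-0.0039,0.0397,-0.0072,0,0,-6.71],[-0.0039,0.0397,-0.0072,0,0,-6.71],[-0.0039,0.0397,-0.0072,0,0,-6.71],[-0.0039,0.0397,-0.0072,0,0,-6.71],[-0.0039,0.0397,-0.0072,0,0,-6.71],[-0.0039,0.0397,-0.0072,0,0,-6.71],[-0.0039,0.0397,-0.0072,0,0,-6.71],[-0.0039,0.0397,-0.0072,0,0,-6.71],[-0.0039,0.0397,-0.0072,0,0,-6.71],[-0.0039,0.0397,-0.0072,0,0,0],[-0.0039,0.0397,-0.0072,0,0,0],[-0.0039,0.0397,-0.0072,0,0,0],[0,0,0,0,0,0],[0,0,0,0,0,0]]]' 1
python3 - <<'E'
from h import *
report()
ci,im,d=grab('wrist','w2.png')
P=cloud(ci,d,np.ones_like(d,bool))
S=P[(P[:,2]>.135)&(P[:,2]<.165)&(abs(P[:,0]-.528)<.08)&(abs(P[:,1]-.434)<.06)]
T=S[abs(S[:,2]-np.percentile(S[:,2],90))<.004]
print(len(S),len(T),np.median(T,0),cv2.minAreaRect(T[:,:2].astype(np.float32)))
K=P[(P[:,2]>.034)&(P[:,2]<.046)&(abs(P[:,0]-.52)<.1)&(abs(P[:,1]-.43)<.1)]
print(cv2.minAreaRect(K[:,:2].astype(np.float32)))
E
```

```text
time: 5.72
tool_pos: [0.528, 0.4309, 0.2505]
tool_rot: [0.0, 0.965, 0.261, -0.001]
contact_force: [0.4, -0.8, 0.1]
gripper_width: 1.001
grasp_force: 0.0
t 5.72 p [0.528  0.4309 0.2505] y [ 0.504 -0.864  0.   ] yaw_y -59.7 z [-0.001 -0.001 -1.   ] F [ 0.4 -0.8  0.1] g 1.001 0.0 j [ 0.58  0.16  1.42 -0.    1.56  1.62]
2497 2480 [0.53306531 0.43592221 0.15045079] ((0.5285406708717346, 0.4335249662399292), (0.10979806631803513, 0.011975147761404514), 29.24524688720703)
((0.5218797326087952, 0.42958855628967285), (0.1405346393585205, 0.10028061270713806), 29.305335998535156)
```

```bash
python3 -m handwheel '[[[0.0005,0.0026,-0.023,0,0,-1],[0,0,-0.023,0,0,0],[0,0,-0.023,0,0,0],[0,0,-0.023,0,0,0],[0,0,-0.023,0,0,0],[0,0,-0.0235,0,0,0],[0,0,0,0,0,0],[0,0,0,0,0,0]]]' 1
python3 -m handwheel '[[[0,0,0,0,0,0],[0,0,0,0,0,0],[0,0,0,0,0,0],[0,0,0,0,0,0],[0,0,0,0,0,0],[0,0,0,0,0,0],[0,0,0,0,0,0],[0,0,0,0,0,0],[0,0,0,0,0,0],[0,0,0,0,0,0]]]' 0
python3 -c "
from h import *
report()"
```

```text
time: 6.43
tool_pos: [0.5289, 0.4307, 0.1125]
tool_rot: [0.0, 0.968, 0.251, -0.001]
contact_force: [0.2, 0.2, 0.7]
gripper_width: 1.003
grasp_force: 0.0
time: 7.27
tool_pos: [0.5291, 0.4333, 0.114]
tool_rot: [-0.0, 0.968, 0.252, 0.001]
contact_force: [-0.7, 0.6, 3.5]
gripper_width: 0.121
grasp_force: 61.6
t 7.27 p [0.5291 0.4333 0.114 ] y [ 0.488 -0.873 -0.   ] yaw_y -60.8 z [ 0.001  0.001 -1.   ] F [-0.7  0.6  3.5] g 0.121 61.6 j [0.58 0.26 1.55 0.   1.34 1.64]
```

```bash
python3 -m handwheel '[[[0,0,0.01,0,0,0],[0,0,0.02,0,0,0],[0,0,0.035,0,0,0],[0,0,0.035,0,0,0],[0,0,0.035,0,0,0],[0,0,0.035,0,0,0],[-0.0056,-0.0366,0.0083,0,0,0],[-0.0056,-0.0366,0.0083,0,0,0],[-0.0056,-0.0366,0.0083,0,0,-4.55],[-0.0056,-0.0366,0.0083,0,0,-4.55],[-0.0056,-0.0366,0.0083,0,0,-4.55],[-0.0056,-0.0366,0.0083,0,0,-4.55],[-0.0056,-0.0366,0.0083,0,0,-4.55],[-0.0056,-0.0366,0.0083,0,0,-4.55],[-0.0056,-0.0366,0.0083,0,0,0],[-0.0056,-0.0366,0.0083,0,0,0],[-0.0056,-0.0366,0.0083,0,0,0],[-0.0056,-0.0366,0.0083,0,0,0],[-0.0056,-0.0366,0.0083,0,0,0],[-0.0056,-0.0366,0.0083,0,0,0]]]'
python3 -m handwheel '[[[0,0,0,0,0,0],[0,0,0,0,0,0],[0,0,0,0,0,0]]]'
python3 - <<'E'
from h import *
report()
ci,im,d=grab('wrist','w3.png')
P=cloud(ci,d,np.ones_like(d,bool))
for z0 in (.07,):
    S=P[(abs(P[:,2]-z0)<.006)&(abs(P[:,0]-.574)<.12)&(abs(P[:,1]+.077)<.08)]
    print(len(S),np.median(S,0),cv2.minAreaRect(S[:,:2].astype(np.float32)))
E
```

```text
time: 8.93
tool_pos: [0.4488, -0.0809, 0.3983]
tool_rot: [-0.0, 1.0, 0.017, -0.001]
contact_force: [-0.1, -0.3, -4.5]
gripper_width: 0.117
grasp_force: 60.5
time: 9.18
tool_pos: [0.4498, -0.0793, 0.3981]
tool_rot: [-0.001, 1.0, 0.016, -0.001]
contact_force: [0.2, 0.2, -4.9]
gripper_width: 0.117
grasp_force: 60.5
t 9.18 p [ 0.4498 -0.0793  0.3981] y [ 0.032 -0.999 -0.001] yaw_y -88.1 z [-0.002  0.001 -1.   ] F [ 0.2  0.2 -4.9] g 0.117 60.5 j [-0.34 -0.39  1.69  0.    1.84  1.2 ]
5473 [ 0.57674145 -0.07857163  0.07059027] ((0.5734165906906128, -0.0786755308508873), (0.11931440234184265, 0.060009513050317764), 1.74542236328125)
```

View pics/w3.png

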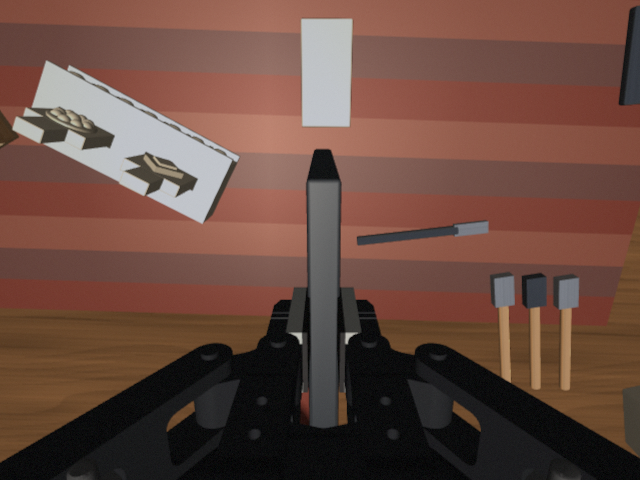

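```bash
python3 -m handwheel '[[[0.0208,-0.0076,0,-3.275,-0.1,0],[0.0208,-0.0076,0,-3.275,-0.1,0],[0.0208,-0.0076,0,-3.275,-0.1,0],[0.0208,-0.0076,0,-3.275,-0.1,0],[0.0208,-0.0076,0,-3.275,-0.1,0],[0.0208,-0.0076,0,-3.275,-0.1,0],[0,0,-0.031,0,0,0],[0,0,-0.031,0,0,0],[0,0,-0.031,0,0,0],[0,0,-0.031,0,0,0],[0,0,-0.031,0,0,0],[0,0,-0.031,0,0,0],[0,0,-0.031,0,0,0],[0,0,-0.031,0,0,0],[0,0,0,0,0,0],[0,0,0,0,0,0],[0,0,0,0,0,0]]]'
python3 - <<'E'
from h import *
report()
p,r,s=tool(); M=r.as_matrix(); a=np.radians(1.75); e=np.array([-np.sin(a),np.cos(a),0]); f=np.array([.5743,-.1087,0])
u=-M[:,2]; print('tilt',np.degrees(np.arctan2(u@e,u[2])),'side',np.degrees(np.arcsin(u@[np.cos(a),np.sin(a),0])))
print('to target',np.array([.5742,-.1045,.0996])-p)
E
```

```text
time: 10.65
tool_pos: [0.5762, -0.1243, 0.1531]
tool_rot: [0.171, 0.985, 0.017, 0.003]
contact_force: [0.9, -0.3, -3.1]
gripper_width: 0.12
grasp_force: 60.5
t 10.65 p [ 0.5762 -0.1243  0.1531] y [ 0.032 -0.941  0.337] yaw_y -88.0 z [ 0.013 -0.337 -0.942] F [ 0.9 -0.3 -3.1] g 0.12 60.5 j [-0.17 -0.02  1.81 -0.35  1.3   1.45]
tilt 19.686657070383685 side -0.13271962189477718
to target [-0.00199525  0.01977854 -0.0535072 ]
```

```bash
python3 -m handwheel '[[[-0.001,0.008,-0.02,0,0,0],[-0.001,0.0075,-0.02,0,0,0],[0,0,-0.01,0,0,0],[0,0,0,0,0,0],[0,0,0,0,0,0],[0,0,0,0,0,0]]]'
python3 -m handwheel '[[[0,0,-0.001,0,0,0],[0,0,-0.001,0,0,0],[0,0,0,0,0,0],[0,0,0,0,0,0]]]'
python3 -m handwheel '[[[0,0,-0.001,0,0,0],[0,0,0,0,0,0],[0,0,0,0,0,0]]]'
python3 -c "
from h import *
report()"
```

```text
time: 11.15
tool_pos: [0.5747, -0.1102, 0.1039]
tool_rot: [0.171, 0.985, 0.016, 0.004]
contact_force: [0.4, -0.8, -3.4]
gripper_width: 0.117
grasp_force: 60.5
time: 11.48
tool_pos: [0.5736, -0.1099, 0.1003]
tool_rot: [0.171, 0.985, 0.016, 0.003]
contact_force: [0.8, 0.2, -2.8]
gripper_width: 0.122
grasp_force: 60.8
time: 11.73
tool_pos: [0.5739, -0.1097, 0.1001]
tool_rot: [0.171, 0.985, 0.016, 0.003]
contact_force: [-1.7, 1.1, 6.8]
gripper_width: 0.12
grasp_force: 61.8
t 11.73 p [ 0.5739 -0.1097  0.1001] y [ 0.031 -0.941  0.337] yaw_y -88.1 z [ 0.012 -0.337 -0.941] F [-1.7  1.1  6.8] g 0.12 61.8 j [-0.14  0.03  1.85 -0.36  1.22  1.51]
```

```bash
python3 -m handwheel '[[[0,0.0015,0.0008,0,0,0],[0,0.0015,0,0,0,0],[0,0.001,0,0,0,0],[0,0,0,0,0,0],[0,0,0,0,0,0]]]'
python3 -m handwheel '[[[0,0.001,0,0,0,0],[0,0.0005,0,0,0,0],[0,0,0,0,0,0],[0,0,0,0,0,0]]]'
python3 -c "
from h import *
report()"
```

```text
time: 12.15
tool_pos: [0.5733, -0.106, 0.0993]
tool_rot: [0.171, 0.985, 0.016, 0.003]
contact_force: [-0.5, -2.2, -0.3]
gripper_width: 0.12
grasp_force: 60.9
time: 12.48
tool_pos: [0.5731, -0.1042, 0.0993]
tool_rot: [0.171, 0.985, 0.016, 0.002]
contact_force: [-0.4, -2.7, -0.8]
gripper_width: 0.121
grasp_force: 60.9
t 12.48 p [ 0.5731 -0.1042  0.0993] y [ 0.031 -0.941  0.337] yaw_y -88.1 z [ 0.01  -0.337 -0.942] F [-0.4 -2.7 -0.8] g 0.121 60.9 j [-0.13  0.03  1.85 -0.36  1.22  1.52]
```

```bash
python3 -m handwheel '[[[0.001,0.001,0,0,0,0],[0,0,0,0,0,0],[0,0,0,0,0,0]]]'
python3 -m handwheel '[[[0,0.001,0,0,0,0],[0,0,0,0,0,0],[0,0,0,0,0,0]]]'
```

```text
time: 12.73
tool_pos: [0.5739, -0.1032, 0.0993]
tool_rot: [0.171, 0.985, 0.016, 0.002]
contact_force: [-2.2, -2.9, 1.0]
gripper_width: 0.119
grasp_force: 61.1
time: 12.98
tool_pos: [0.5739, -0.103, 0.0993]
tool_rot: [0.172, 0.985, 0.016, 0.002]
contact_force: [-1.4, -5.6, -0.2]
gripper_width: 0.117
grasp_force: 60.8
```

```bash
python3 -m handwheel '[[[0,0,0,0,0,0],[0,0,0,0,0,0],[0,0,0,0,0,0],[0,0,0,0,0,0],[0,0,0,0,0,0]]]' 0.4
python3 -m handwheel '[[[0,0.0034,0.0094,0,0,0],[0,0.0067,0.0188,0,0,0],[0,0.0101,0.0283,0,0,0],[0,0.0101,0.0283,0,0,0],[0,0.0101,0.0283,0,0,0],[0,0.03,0.03,3.5,0.1,0],[0,0.035,0.02,4,0.1,0],[0,0.035,0.01,4,0.1,0],[0,0.035,0,4,0.1,0],[0,0.02,0,4.1,0.1,0],[0,0,0,0,0,0],[0,0,0,0,0,0]]]'
python3 - <<'E'
from h import *
report()
ci,im,d=grab('scene','s2.png'); print(pinpoint('scene','slab')[:1])
cv2.imwrite('pics/s2c.png',cv2.resize(im[200:340,220:360],None,fx=4,fy=4))
ci,im,d=grab('top')
P=cloud(ci,d,np.ones_like(d,bool)); S=P[(P[:,2]>.08)&(P[:,2]<.15)&(abs(P[:,0]-.574)<.08)&(P[:,1]<-.07)&(P[:,1]>-.14)]
print(len(S),S.min(0),S.max(0),cv2.minAreaRect(S[:,:2].astype(np.float32)))
E
```

```text
time: 13.4
tool_pos: [0.5742, -0.1017, 0.0991]
tool_rot: [0.17, 0.985, 0.016, 0.002]
contact_force: [0.2, -0.5, -0.6]
gripper_width: 0.402
grasp_force: 0.0
time: 14.4
tool_pos: [0.574, 0.0925, 0.2723]
tool_rot: [0.001, 1.0, 0.017, 0.001]
contact_force: [-0.6, -1.9, 0.2]
gripper_width: 0.405
grasp_force: 0.0
t 14.4 p [0.574  0.0925 0.2723] y [ 0.033 -0.999  0.003] yaw_y -88.1 z [ 0.002 -0.003 -1.   ] F [-0.6 -1.9  0.2] g 0.405 0.0 j [ 0.03 -0.08  1.64 -0.    1.58  1.57]
[{'position': [280.7, 274.0], 'conf': 0.83}]
468 [ 0.51657615 -0.11765423  0.08028406] [ 0.625873   -0.08409978  0.14093423] ((0.5710942149162292, -0.10075979679822922), (0.1091957613825798, 0.032149091362953186), 2.439337968826294)
```

View pics/s2c.png

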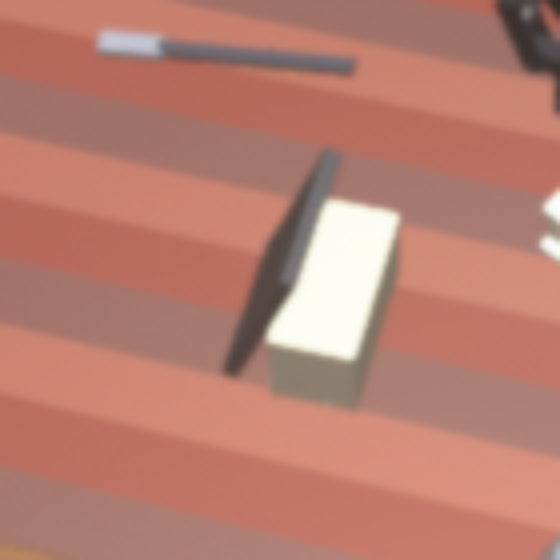

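The slab leans on the block, centred and square. Next, the rosette.

```bash
python3 -m handwheel '[[[-0.0079,0.0152,0.001,0,0,6.81],[-0.0079,0.0152,0.001,0,0,6.81],[-0.0079,0.0152,0.001,0,0,6.81],[-0.0079,0.0152,0.001,0,0,6.81],[-0.0079,0.0152,0.001,0,0,6.81],[-0.0079,0.0152,0.001,0,0,6.81],[-0.0079,0.0152,0.001,0,0,6.81],[-0.0079,0.0152,0.001,0,0,6.81],[-0.0079,0.0152,0.001,0,0,6.81],[0,0,0,0,0,0],[0,0,0,0,0,0],[0,0,0,0,0,0]]]' 0.6
python3 - <<'E'
from h import *
report()
ci,im,d=grab('wrist','w4.png')
P=cloud(ci,d,np.ones_like(d,bool))
S=P[(abs(P[:,2]-.15)<.006)&(abs(P[:,0]-.503)<.04)&(abs(P[:,1]-.23)<.04)]
print(len(S),np.median(S,0),cv2.minAreaRect(S[:,:2].astype(np.float32)))
S=P[(abs(P[:,2]-.05)<.005)&(abs(P[:,0]-.48)<.15)&(abs(P[:,1]-.175)<.17)]
print(len(S),cv2.minAreaRect(S[:,:2].astype(np.float32)))
S=P[(abs(P[:,2]-.11)<.005)&(abs(P[:,0]-.503)<.05)&(abs(P[:,1]-.23)<.05)]
print(len(S),cv2.minAreaRect(S[:,:2].astype(np.float32)))
E
```

```text
time: 15.55
tool_pos: [0.5033, 0.2288, 0.2806]
tool_rot: [0.0, 0.852, 0.523, 0.001]
contact_force: [-0.4, -0.6, -0.2]
gripper_width: 0.6
grasp_force: 0.0
t 15.55 p [0.5033 0.2288 0.2806] y [ 0.891 -0.453  0.001] yaw_y -27.0 z [ 0.002  0.    -1.   ] F [-0.4 -0.6 -0.2] g 0.6 0.0 j [ 0.29 -0.15  1.69 -0.    1.6   0.76]
756 [0.50364189 0.22917972 0.15055279] ((0.503342866897583, 0.22855815291404724), (0.0301679614931345, 0.015249155461788177), 62.869754791259766)
16579 ((0.4810580909252167, 0.17423734068870544), (0.25037881731987, 0.09924767911434174), 63.28496551513672)
630 ((0.5050781965255737, 0.22785978019237518), (0.06952077150344849, 0.01899184286594391), 62.714752197265625)
```

View pics/w4.png

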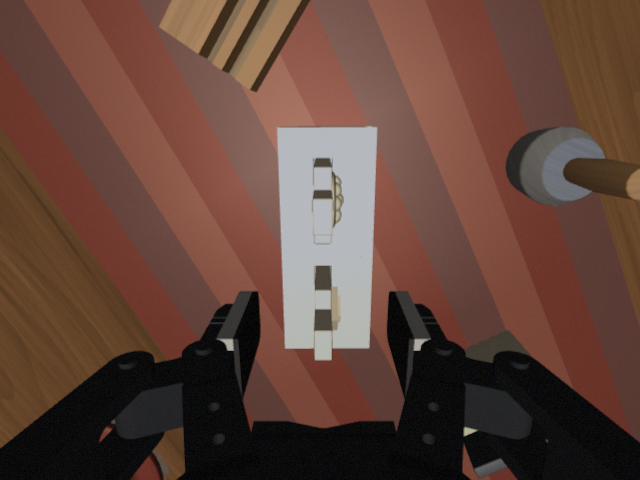

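The rosette tenon at (322,212) lies on the tool axis, since the point under the TCP projects to about row 220. The diamond is lower, at about (322,310), clear of the gripper.

```bash
python3 -m handwheel '[[[0,0,-0.03,0,0,0],[0,0,-0.03,0,0,0],[0,0,-0.03,0,0,0],[0,0,-0.03,0,0,0],[0,0,-0.025,0,0,0],[0,0,-0.02,0,0,0],[0,0,0,0,0,0],[0,0,0,0,0,0]]]' 0.6
python3 -m handwheel '[[[0,0,0,0,0,0],[0,0,0,0,0,0],[0,0,0,0,0,0],[0,0,0,0,0,0],[0,0,0,0,0,0],[0,0,0,0,0,0],[0,0,0,0,0,0],[0,0,0,0,0,0]]]' 0
python3 -c "
from h import *
report()"
```

```text
time: 16.27
tool_pos: [0.5024, 0.2285, 0.1146]
tool_rot: [-0.0, 0.852, 0.523, -0.001]
contact_force: [-0.2, -0.8, 0.9]
gripper_width: 0.598
grasp_force: 0.0
time: 16.93
tool_pos: [0.5046, 0.2301, 0.1183]
tool_rot: [0.001, 0.852, 0.524, 0.003]
contact_force: [-1.1, -0.1, 6.4]
gripper_width: 0.166
grasp_force: 61.2
t 16.93 p [0.5046 0.2301 0.1183] y [ 0.892 -0.451  0.004] yaw_y -26.8 z [ 0.006  0.002 -1.   ] F [-1.1 -0.1  6.4] g 0.166 61.2 j [ 0.29 -0.05  1.87  0.    1.32  0.76]
```

```bash
python3 -m handwheel '[[[0,0,0.008,0,0,0],[0,0,0.012,0,0,0],[0,0,0.015,0,0,0],[0,0,0.03,0,0,0],[0,0,0.035,0,0,0],[0,0,0.035,0,0,0],[0,0,0.035,0,0,0],[0,0,0,0,0,0]]]'
python3 -m handwheel '[[[0.0062,-0.037,0,0,0,-5.57],[0.0062,-0.037,0,0,0,-5.57],[0.0062,-0.037,0,0,0,-5.57],[0.0062,-0.037,0,0,0,-5.57],[0.0062,-0.037,0,0,0,-5.57],[0.0062,-0.037,0,0,0,-5.57],[0.0062,-0.037,0,0,0,-5.57],[0.0062,-0.037,0,0,0,-5.57],[0.0062,-0.037,0,0,0,-5.57],[0.0062,-0.037,0,0,0,-5.57],[0.0062,-0.037,0,-4.66,-0.61,0],[0.0062,-0.037,0,-4.66,-0.61,0],[0.0062,-0.037,0,-4.66,-0.61,0],[0,0,0,-4.66,-0.61,0],[0,0,0,0,0,0],[0,0,0,0,0,0],[0,0,0,0,0,0]]]'
python3 - <<'E'
from h import *
report()
ci,im,d=grab('wrist','w5.png')
p,r,s=tool(); M=r.as_matrix(); P=(cloud(ci,d,np.ones_like(d,bool))-p)@M
S=P[(P[:,2]>-.05)&(P[:,2]<.11)&(abs(P[:,0])<.045)&(abs(P[:,1])<.03)]
def st(n,m):
    Q=S[m]; print(n,len(Q),np.percentile(Q,[2,50,98],axis=0).round(4).tolist() if len(Q)>5 else '')
st('side edge',(S[:,0]>.03)); st('shoulder/tenon',(S[:,0]<.03))
Q=S[S[:,0]>.033]; Q=Q[Q[:,2]>.02]
if len(Q)>20: print('edge y vs z slope deg',np.degrees(np.polyfit(Q[:,2],Q[:,1],1)[0]),'x vs z',np.degrees(np.polyfit(Q[:,2],Q[:,0],1)[0]))
E
```

```text
time: 17.6
tool_pos: [0.506, 0.2306, 0.2961]
tool_rot: [0.002, 0.852, 0.524, 0.008]
contact_force: [0.9, -0.1, 0.9]
gripper_width: 0.164
grasp_force: 60.2
time: 19.02
tool_pos: [0.5835, -0.2507, 0.2857]
tool_rot: [0.162, 0.985, 0.065, 0.011]
contact_force: [0.1, -0.9, -2.2]
gripper_width: 0.164
grasp_force: 60.2
t 19.02 p [ 0.5835 -0.2507  0.2857] y [ 0.124 -0.939  0.321] yaw_y -82.5 z [ 0.043 -0.318 -0.947] F [ 0.1 -0.9 -2.2] g 0.164 60.2 j [-0.39 -0.06  1.62 -0.29  1.42  1.07]
side edge 1026 [[0.0303, -0.0085, 0.0075], [0.0332, -0.0009, 0.0276], [0.0337, 0.0067, 0.088]]
shoulder/tenon 7994 [[-0.0136, -0.0181, -0.0489], [0.0109, 0.0014, -0.0314], [0.0277, 0.0183, 0.0324]]
edge y vs z slope deg -0.752515122172821 x vs z -0.22460890221216073
```

View pics/w5.png

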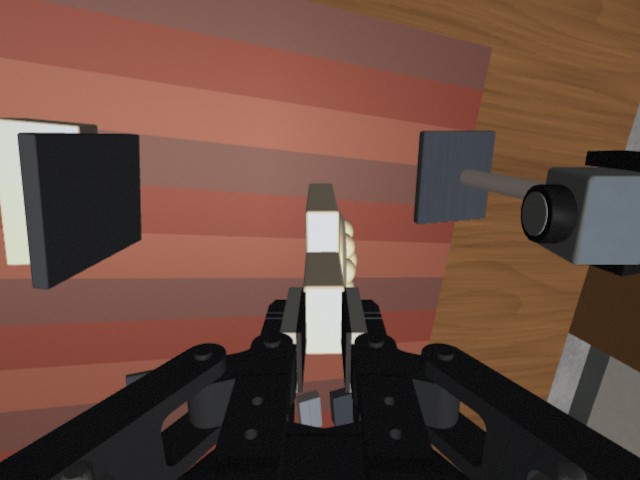

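The carving faces the camera, and the plaque sits square in the gripper, 1.3 mm off centre. Now down to the presentation pose.

```bash
python3 -m handwheel '[[[0.0023,0.0008,-0.025,0,0,0],[0,0,-0.025,0,0,0],[0,0,-0.025,0,0,0],[0,0,-0.02,0,0,0],[0,0,-0.015,0,0,0],[0,0,0,0,0,0],[0,0,0,0,0,0],[0,0,0,0,0,0],[0,0,0,0,0,0]]]'
python3 - <<'E'
from h import *
report()
p,r,s=tool(); M=r.as_matrix()
lens=np.array([.6118,-.4573,.2074]); a=np.radians(97.5);b=np.radians(18.8)
lx=np.array([np.cos(b)*np.cos(a),np.cos(b)*np.sin(a),-np.sin(b)]); ly=np.array([-np.sin(a),np.cos(a),0]); lz=np.cross(lx,ly)
px=M[:,1];pz=-M[:,2]; F=p-.0013*M[:,0]-.0375*pz+.008*px
v=F-lens; print('in lens frame',[round(float(v@k),4) for k in (lx,ly,lz)],'ang',np.degrees(np.arccos(-px@lx)),np.degrees(np.arccos(pz@lz)))
ci,im,d=grab('wrist','w6.png'); q=pinpoint('wrist','camera_lens'); print(q[:1])
P=cloud(ci,d,np.ones_like(d,bool))
S=P[(np.linalg.norm(P-lens,axis=1)<.03)]; t=(S-lens)@np.stack([lx,ly,lz],1); print(len(S),np.percentile(t,[2,50,98],axis=0).round(4))
f=t[t[:,0]>np.percentile(t[:,0],98)-.005]; print('front',len(f),f.min(0).round(4),f.max(0).round(4))
for n in ['top','scene']:
    ci,im,d=grab(n); Q=(cloud(ci,d,np.ones_like(d,bool))-F)
    e=Q@np.stack([px,np.cross(pz,px),pz],1); m=(abs(e[:,0])<.012)&(abs(e[:,1])<.045)&(abs(e[:,2])<.035); e=e[m]; print(n,len(e),np.percentile(e,[3,50,97],axis=0).round(4).tolist())
    if n=='scene': cv2.imwrite('pics/s3c.png',cv2.resize(im[170:320,80:330],None,fx=3,fy=3))
E
```

```text
time: 19.82
tool_pos: [0.5872, -0.2512, 0.1785]
tool_rot: [0.164, 0.984, 0.064, 0.013]
contact_force: [-0.8, 0.0, -1.9]
gripper_width: 0.162
grasp_force: 60.2
t 19.82 p [ 0.5872 -0.2512  0.1785] y [ 0.122 -0.938  0.325] yaw_y -82.6 z [ 0.047 -0.322 -0.946] F [-0.8  0.  -1.9] g 0.162 60.2 j [-0.39  0.01  1.73 -0.3   1.24  1.13]
in lens frame [0.1977, -0.0014, 0.0021] ang 0.1865450392281576 0.31791115822104316
[]Traceback (most recent call last):
  File "<stdin>", line 10, in <module>
    return _quantile_unchecked(
        a, q, axis, out, overwrite_input, method, keepdims, weights)
    return _ureduce(a,
                    func=_quantile_ureduce_func,
    ...<5 lines>...
                    overwrite_input=overwrite_input,
                    method=method)
    r = func(a, **kwargs)
    result = _quantile(arr,
                       quantiles=q,
    ...<2 lines>...
                       out=out,
                       weights=wgt)
    slices_having_nans = np.isnan(arr[-1, ...])
                                  ~~~^^^^^^^^^
IndexError: index -1 is out of bounds for axis 0 with size 0
```

```bash
python3 -m handwheel '[[[-0.001,0.0015,-0.0025,0,0,0],[0,0,0,0,0,0],[0,0,0,0,0,0],[0,0,0,0,0,0],[0,0,0,0,0,0],[0,0,0,0,0,0],[0,0,0,0,0,0]]]'
python3 - <<'E'
from h import *
report()
p,r,s=tool(); M=r.as_matrix()
lens=np.array([.6118,-.4573,.2074]); a=np.radians(97.5);b=np.radians(18.8)
lx=np.array([np.cos(b)*np.cos(a),np.cos(b)*np.sin(a),-np.sin(b)]); ly=np.array([-np.sin(a),np.cos(a),0]); lz=np.cross(lx,ly)
px=M[:,1];pz=-M[:,2]; F=p-.0013*M[:,0]-.0375*pz+.008*px
v=F-lens; print('in lens frame',[round(float(v@k),4) for k in (lx,ly,lz)],'ang',np.degrees(np.arccos(-px@lx)))
ci,im,d=grab('scene'); print(pinpoint('scene','rosette')[:1],spot_in('scene','slab')[:1])
cv2.imwrite('pics/s3c.png',cv2.resize(im[170:320,80:330],None,fx=3,fy=3))
E
```

```text
time: 20.5
tool_pos: [0.5849, -0.2492, 0.1733]
tool_rot: [0.163, 0.984, 0.064, 0.011]
contact_force: [0.5, 0.1, -2.8]
gripper_width: 0.164
grasp_force: 60.2
t 20.5 p [ 0.5849 -0.2492  0.1733] y [ 0.123 -0.938  0.323] yaw_y -82.5 z [ 0.044 -0.32  -0.946] F [ 0.5  0.1 -2.8] g 0.164 60.2 j [-0.39  0.01  1.74 -0.3   1.23  1.13]
in lens frame [0.2016, 0.0007, -0.0021] ang 0.05826551118908237
[{'position': [233.8, 250.5], 'conf': 0.68}] [{'box': [273.5, 240.4, 31.1, 53.4], 'conf': 0.82}]
```

View pics/s3c.png

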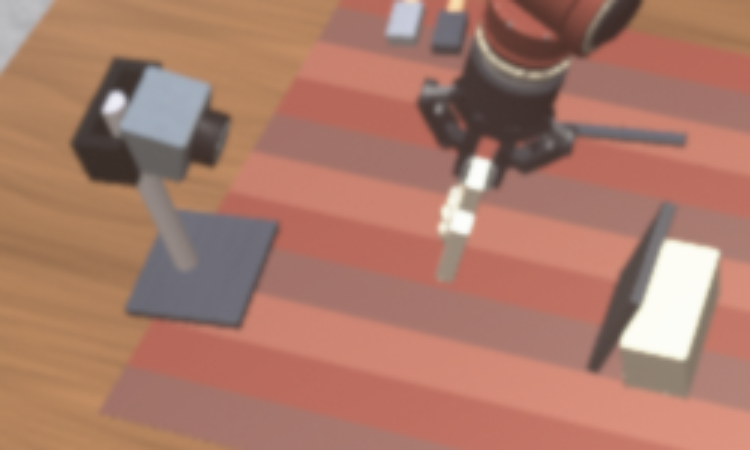

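The rosette is held facing the lens, about 20 cm away. The slab still leans on the block in the background.

```bash
python3 -c "
from plant import *
print(job_done())"
```

```text
the job is handed in; nothing more can be done
None
```

The job is handed in, verdict not reported: by the last measurements the slab leans centred on the block at about 20°, and the gripper holds the rosette about 20 cm from the lens, square and centred to about 2 mm; the diamond, mallet and chisel were not moved.

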